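Put two spice tins back in the row on the braai ledge

TASK

Two spice tins are missing from the row on the ledge: the yellow one stands on the counter and the blue one stands edgewise in the pulled-out tray of the black skewer caddy. Stand each of them upright in a gap of the row, one to a gap and in either order, broad face to the front and neatly in line with its neighbours, and push the tray fully home. Leave the three red tins, the glass jar, the meat fork and the spatula where they are.

Things in the scene. Friction and masses are not known exactly. Their poses are not given: they have to be found in the camera images.
- ledge: raised concrete ledge lying along y on the counter, 180 mm deep (its x), 1500 mm long (its y), 50 mm high. Fixed; it may be a little turned. Origin: centre of its underside, at counter height. The row of tins stands on its lengthwise centre line (its x = 0), broad faces to the front (its -x, the robot's side).
- tin_a: red rectangular spice tin, 34 mm deep (its x), 52 mm wide (its y; broad label faces look to its +x and -x, both alike), 78 mm high (the lid, its top 7 mm, is 2 mm slimmer all round), about 110 g, loose. Origin: centre of the underside, z up. Stands at the +y end of the row; loose.
- tin_c: red rectangular spice tin, 34 mm deep (its x), 52 mm wide (its y; broad label faces look to its +x and -x, both alike), 78 mm high (the lid, its top 7 mm, is 2 mm slimmer all round), about 110 g, loose. Origin: centre of the underside, z up. Stands in the middle of the row; loose. Between it and each end tin is a gap for one tin: 68 to 72 mm between the facing sides.
- tin_e: red rectangular spice tin, 34 mm deep (its x), 52 mm wide (its y; broad label faces look to its +x and -x, both alike), 78 mm high (the lid, its top 7 mm, is 2 mm slimmer all round), about 110 g, loose. Origin: centre of the underside, z up. Stands at the -y end of the row; loose.
- tin_counter: yellow rectangular spice tin, 34 mm deep (its x), 52 mm wide (its y; broad label faces look to its +x and -x, both alike), 78 mm high (the lid, its top 7 mm, is 2 mm slimmer all round), about 110 g, loose. Origin: centre of the underside, z up. Starts upright on the bare counter in front of the ledge.
- tin_tray: blue rectangular spice tin, 34 mm deep (its x), 52 mm wide (its y; broad label faces look to its +x and -x, both alike), 78 mm high (the lid, its top 7 mm, is 2 mm slimmer all round), about 110 g, loose. Origin: centre of the underside, z up. Starts upright in the tray, turned a quarter: its 52 mm width lies along the tray, its broad faces look at the walls of its channel.
- tray_channel (a point): middle of the floor of the tray's +y channel, where the blue tin stands; moves with the tray. The channel runs along the caddy's x; it is 46 mm wide, its walls rise 1 mm above the tin's lid: no room for a finger beside the broad faces, but 35 mm or more free before and behind the tin. The floor is 8 mm above the ledge's top.
- caddy: black plastic caddy fixed on the ledge beyond one end of the row, 160 mm deep (its x), 113 mm wide (its y). Seven short steel skewers lie side by side across its top, upper side 114 mm above the ledge, ends 72 mm to either side of its middle. Origin: centre of its underside, on the ledge. Its front is its -x: there the tray slides out, over the counter.
- tray (a joint): slide of the caddy's tray, m: 0 fully home (front panel against the caddy), starts 0.135 to 0.15 pulled out along the caddy's -x; it stays where it is left, about 1.5 N plus 4 N per m/s moves it.
- tray_front (a point): middle of the top edge of the tray's flat front panel (outer face), 102 mm above the ledge; the panel is 113 mm wide, 98 mm high and 4 mm thick and moves with the tray. A small bar handle, 60 mm long, stands 22 mm out from it, its top 58 mm below this point.
- board: wooden utensil board fixed on the ledge beyond the other end of the row, 170 mm deep (its x), 200 mm wide (its y), 12 mm thick; the jar, the fork and the spatula rest on it side by side. Origin: centre of its underside, on the ledge.
- jar: squat glass spice jar with a steel lid, 66 mm across, 68 mm high, standing on the board; loose. Origin: centre of its underside. Not to be moved.
- fork: stainless steel meat fork lying across the ledge on the board, handle towards the robot, 280 mm long, 30 mm wide, 10 mm high; loose. Origin: mid-length, underside; x points along it to the tines. Not to be moved.
- spatula: green hard silicone spatula lying beside the fork in the same way, 280 mm long, 65 mm wide at the blade, 12 mm high; loose. Origin: mid-length, underside; x points along it to the blade. Not to be moved.
Mind the look-alikes: they are no part of the job. What is meant by the tin_tray is not orange or turquoise, and is the smaller of those in its own colour.

How it is judged:
By the outcome, as a careful person would: the job done as asked, in the order asked, and still so for the second after the job is handed in, with the robot touching nothing.
It also fails if it takes over 67 s, if anything falls off the work surface, if the arm or the gripper's body presses on something with over 40 N, if the wrist force passes 120 N, or if a joint passes its speed limit or range.

ROBOT

A 6-joint arm with a two-finger parallel gripper is mounted at the origin on the work surface. World frame = base frame: x ahead of the robot, y to its left, z up, the work surface at z = 0. Lengths are in m, angles in rad, forces in N, time in s.
With the tool pointing down it reaches from about 0.35 to 0.775 m from the base axis. Payload 5.5 kg.
Tool frame: the origin (TCP) lies midway between the tips of the shut fingers; the grasp point (between the pads) lies grip_point_offset behind it (grip_point_offset is the distance from the TCP to the grasp point, in m); z points along the fingers, y is the direction in which the jaws open and shut (so a half turn about z gives the same grasp; the last joint's range is limited). The gripper opens to 85 mm and grips with 20 to 120 N. Pads are 22 mm wide; open, the fingers measure 114 mm over their backs; the gripper's body (76 mm by 85 mm) begins 54 mm behind the grasp point. The pads swing forward as they close: fully open they stand 13 mm farther back than shut.
Start: joints at [1.198, 0.313, 0.046, 1.304, 0, 1.431], TCP at [0.133, 0.56, 0.231] pointing down, gripper open.
Joint ranges: [-2.76, 2.76], [-0.86, 1.69], [-1.03, 1.26], [-2.2, 2.34], [-1.47, 1.5], [-3.14, 3.14]. Speed limits (rad/s): [2.57, 2.57, 3.14, 3.14, 3.14, 3.14].

INTERFACE

Orientations are given as a unit quaternion [w, x, y, z].
In Python, from workcell import * gives the robot as it stands.
- The arm moves only by the tool send_rows, never from a script. Its argument "series" is one flat list of numbers, 7 for each row, row after row: the shift along the tool's x, y, z in cm, then the turn, a rotation vector about the tool's x, y, z in degrees, then the opening, from 0 (shut) to 1 (fully open). A call has 1 to 10 rows; each row is the pose to reach, as a shift and turn from the pose commanded when the call began, along the tool's axes at that moment; what a row does not reach only later rows make up. A row lasts 1/12 s, in which the tool goes at most 41.7 mm and 7.16 degrees, less where a joint would pass 70% of its speed; a pose out of reach is approached as far as the arm can. A call with a gripper value outside its range is refused whole. The fingers move at their own pace and stop on an object; "newtons" is the grip in N (left out, the last holds). Time passes only in rows, so rows that repeat a pose let the fingers close. It gives the time, the measured TCP pose, the force and the opening at its end, in the units of the state.
- get_state(): the state, without advancing time (a new reading comes with each control period).
- read_camera(name): name is "scene" or "top"; returns the picture (420x560x3 uint8, blue, green, red); there is no depth.
- camera_info(name): a dict with "K" (3x3 intrinsics, pixels), "D" ([k1, k2, p1, p2, k3] as OpenCV has them; the pictures are not rectified), "xyz" and "attitude" of the camera in the world. Camera axes: x right, y down, z forward; pixel columns grow to the right and rows downward; lengths in m; the calibration is good to about 2 mm. A picture is of the moment at which its call begins. camera_info takes no time and is no camera call.
- hand_in(): hands the job in, once; it reports no verdict.
Trained networks look in the newest picture that a camera, given by its name, has taken for a name from the list of things; names that differ only in an ending like _2 or _b are one class to them, and where a whole thing is asked for, a point or a joint stands for the part that bears it (a point fixed in the world has none). Each returns a list of dicts, best first, with "p" (0 to 1); they miss things now and then, are a little off and sometimes report something else, mostly with a low value. They report only what shows in the picture. A call takes as long as a camera call. They do not tell look-alikes from the thing itself.
- silhouettes(camera, label): "pixels" (420x560 bool, what is visible of it) and "box" ([left, top, width, height] in pixels, round what is visible of it).
The state is a dict: "clock": time; "joint_pos": joint angles; "qvel": joint speeds; "tau": joint torques, N m; "tcp_pos": TCP position; "orientation": TCP orientation; "wrist_force": force on the tool from outside, world axes, zero at the start; "ft_torque": the same for the moment, N m; "finger_gap": finger opening in m.
Only numpy, scipy, OpenCV 4.12 (cv2) and the standard library are available. Lean on these libraries where they do the work, as an engineer would, in place of code of your own. Each camera call takes 0.05 s, during which the arm holds its last target. There are 200 camera calls.

## Working session

There is one attempt and no reset: what is moved stays moved. The work goes in short steps, Python scripts to look and compute and a tool call to move; the robot and the scene stay as the last step left them, time stands still between calls to the robot, and variables do not carry over. Pictures are saved under pics/ and viewed, about 8 in all and at most 12, crops included, and the job is handed in when it is done.

Besides the shell and the picture viewer there is one more tool, called as name(argument=value, ...) on one line, values as JSON. send_rows: Moves the arm, as the interface text tells. Its arguments: {"type":"object","properties":{"series":{"type":"array"},"newtons":{"type":"number"}},"required":["series"]}

```bash
ls; mkdir -p pics; python3 - <<'E'
from workcell import *
import cv2,numpy as np
s=get_state(); print({k:np.round(v,4).tolist() for k,v in s.items()})
try: print(grip_point_offset)
except Exception as e: print(e)
for n in("scene","top"):
    i=camera_info(n); print(n,i)
    cv2.imwrite(f"pics/{n}0.png",read_camera(n))
E
```

```text
pics
{'clock': 0.0, 'joint_pos': [1.1984, 0.314, 0.0449, 1.3036, -0.0, 1.4312], 'qvel': [-0.0006, 0.0001, -0.001, 0.0025, -0.0013, 0.0006], 'tau': [-0.0003, -48.063, 29.8534, 0.0194, -0.0002, -0.0], 'tcp_pos': [0.1325, 0.559, 0.2304], 'orientation': [-0.0002, 0.1161, 0.9932, -0.0009], 'wrist_force': [0.1819, -0.6171, 0.7463], 'ft_torque': [-0.0029, -0.0058, -0.0562], 'finger_gap': 0.0851}
0.0187
scene {'K': array([[486.63092466,   0.        , 284.12552486],
       [  0.        , 486.63092466, 216.53067616],
       [  0.        ,   0.        ,   1.        ]]), 'D': array([0.01686415, 0.        , 0.        , 0.        , 0.        ]), 'xyz': array([0.99272551, 0.82251469, 0.74058555]), 'attitude': array([-0.13721853,  0.23988133,  0.85159327, -0.44544015])}
top {'K': array([[448.292496  ,   0.        , 277.80602325],
       [  0.        , 448.292496  , 208.03203994],
       [  0.        ,   0.        ,   1.        ]]), 'D': array([-0.07584069,  0.        ,  0.        ,  0.        ,  0.        ]), 'xyz': array([0.32781972, 0.00764153, 1.45570928]), 'attitude': array([-0.0477283 ,  0.71282499, -0.69894722,  0.03279203])}
```

View pics/scene0.png

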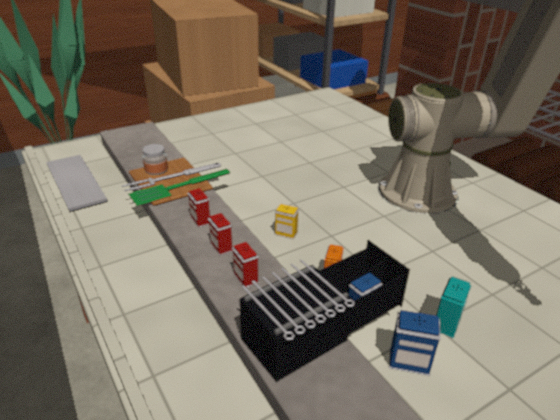

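View pics/top0.png

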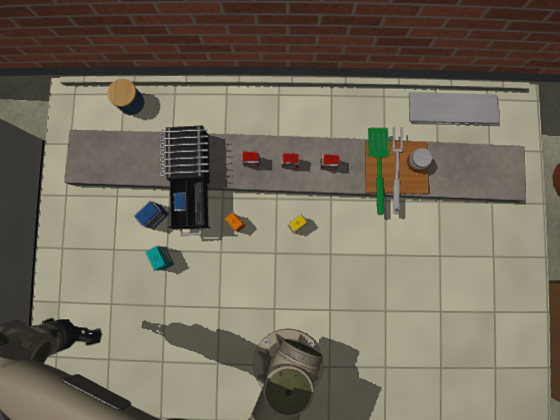

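The scene picture shows the red row from (200,207) to (245,263), the yellow tin at (287,220), and the blue target in the tray at (366,287). The big blue tin at (416,340) and the teal and orange tins are decoys. In the top view, yellow is at (298,223), blue in the tray at (180,202), and the reds at (250,158), (290,159) and (330,161).

```bash
cat > h.py <<'E'
from workcell import *
import cv2,numpy as np
from scipy.optimize import minimize
from scipy.spatial.transform import Rotation as R
def cam(n):
    i=camera_info(n); q=np.array(i["attitude"]); r=R.from_quat([q[1],q[2],q[3],q[0]])
    return i,r,np.array(i["xyz"])
def proj(n,P):
    i,r,t=cam(n); p=r.inv().apply(np.atleast_2d(P)-t)
    return cv2.projectPoints(p,np.zeros(3),np.zeros(3),i["K"],np.array(i["D"]))[0][:,0]
def back(n,uv,z):
    i,r,t=cam(n); u=cv2.undistortPoints(np.array([[uv]],float),i["K"],np.array(i["D"]))[0,0]
    d=r.apply([u[0],u[1],1]); return t+d*(z-t[2])/d[2]
def box(x,y,yaw,z,d,w,h):
    c=np.array([[a*d/2,b*w/2] for a in(-1,1) for b in(-1,1)])
    c=c@np.array([[np.cos(yaw),np.sin(yaw)],[-np.sin(yaw),np.cos(yaw)]])+[x,y]
    return np.vstack([np.c_[c,np.full(4,z)],np.c_[c,np.full(4,z+h)]])
def soft(n,P,S=8):
    hull=cv2.convexHull(((proj(n,P)+.5)*S-.5).astype(np.float32))
    m=np.zeros((420,560),np.float32)
    x0,y0,w,h=cv2.boundingRect((hull/S).astype(np.float32)); x0-=2;y0-=2;w+=5;h+=5
    im=np.zeros((h*S,w*S),np.uint8)
    cv2.fillConvexPoly(im,np.round((hull-[x0*S,y0*S])*16).astype(np.int32),255,shift=4)
    sm=cv2.resize(im,(w,h),interpolation=cv2.INTER_AREA)/255.
    a,b,c,e=max(y0,0),min(y0+h,420),max(x0,0),min(x0+w,560)
    if b>a and e>c: m[a:b,c:e]=sm[a-y0:b-y0,c-x0:e-x0]
    return m
def fit(masks,x0,z,dims):
    def f(v):
        c=0
        for n,M in masks.items():
            m=soft(n,box(v[0]/100,v[1]/100,v[2]/10,z,*dims)); c+=1-np.minimum(m,M).sum()/np.maximum(m,M).sum()
        return c/len(masks)
    best=None
    for dy in(0,-.4,.4,.8):
        s=np.array([x0[0]*100,x0[1]*100,(x0[2]+dy)*10])
        r=minimize(f,s,method="Nelder-Mead",options=dict(initial_simplex=s+np.array([[0,0,0],[1,0,0],[0,1,0],[0,0,2]]),maxiter=150))
        if best is None or r.fun<best.fun: best=r
    return best.x/[100,100,10],best.fun
TIN=(.034,.052,.078)
E
python3 - <<'E'
from h import *
for n in("scene","top"): read_camera(n)
D={}
for l in["tin_a","tin_counter","tin_tray","caddy","tray","tray_front","ledge","board","jar"]:
    for n in("scene","top"):
        r=silhouettes(n,l)
        for k in r[:7]:
            print(l,n,round(k["p"],2),np.round(k["box"]).tolist(),int(k["pixels"].sum()))
        D[l+"|"+n]=np.array([k["pixels"] for k in r])
np.savez_compressed("m.npz",**D)
print(get_state()["clock"])
E
```

```text
tin_a scene 0.78 [189.0, 187.0, 21.0, 41.0] 640
tin_a scene 0.74 [208.0, 217.0, 26.0, 38.0] 763
tin_a scene 0.71 [233.0, 242.0, 25.0, 45.0] 881
tin_a top 0.67 [241.0, 150.0, 20.0, 17.0] 296
tin_a top 0.61 [281.0, 150.0, 21.0, 22.0] 269
tin_a top 0.49 [287.0, 216.0, 19.0, 21.0] 198
tin_counter scene 0.93 [277.0, 201.0, 22.0, 37.0] 689
tin_counter top 0.62 [285.0, 211.0, 23.0, 24.0] 233
tin_counter top 0.41 [281.0, 152.0, 19.0, 15.0] 231
tin_tray scene 0.95 [437.0, 277.0, 35.0, 60.0] 1377
tin_tray scene 0.94 [391.0, 307.0, 49.0, 68.0] 2703
tin_tray scene 0.62 [348.0, 273.0, 31.0, 27.0] 522
tin_tray scene 0.62 [326.0, 246.0, 19.0, 20.0] 311
tin_tray top 0.72 [173.0, 192.0, 13.0, 23.0] 218
tin_tray top 0.66 [147.0, 248.0, 30.0, 22.0] 476
tin_tray top 0.64 [223.0, 215.0, 19.0, 18.0] 215
tin_tray top 0.56 [135.0, 201.0, 34.0, 32.0] 571
caddy scene 0.96 [241.0, 237.0, 169.0, 143.0] 12791
caddy top 0.88 [164.0, 125.0, 46.0, 109.0] 3894
tray scene 0.78 [319.0, 243.0, 91.0, 89.0] 3736
tray top 0.67 [167.0, 178.0, 43.0, 58.0] 1711
tray_front scene 0.75 [321.0, 241.0, 87.0, 91.0] 3754
tray_front scene 0.65 [347.0, 276.0, 32.0, 25.0] 487
tray_front top 0.82 [169.0, 179.0, 41.0, 54.0] 1616
ledge scene 0.66 [98.0, 121.0, 321.0, 299.0] 18223
ledge scene 0.45 [126.0, 165.0, 94.0, 24.0] 339
ledge top 0.88 [63.0, 129.0, 464.0, 74.0] 19418
board scene 0.96 [130.0, 158.0, 84.0, 44.0] 1359
board top 0.92 [364.0, 138.0, 65.0, 56.0] 2210
jar scene 0.81 [144.0, 146.0, 26.0, 32.0] 698
jar top 0.76 [407.0, 149.0, 27.0, 23.0] 489
1.1
```

```bash
cat >> h.py <<'E'
HUE={"r":[(0,6),(172,180)],"y":[(20,34)],"b":[(100,125)]}
def cmask(img,col,bx,smin=110,pad=4):
    hsv=cv2.cvtColor(cv2.resize(img,None,fx=1,fy=1),cv2.COLOR_BGR2HSV); H,S,V=[hsv[...,i] for i in range(3)]
    m=np.zeros(H.shape,bool)
    for a,b in HUE[col]: m|=(H>=a)&(H<=b)
    m&=(S>smin)&(V>45)
    k=np.zeros_like(m); x,y,w,h=[int(round(v)) for v in bx]; k[max(y-pad,0):y+h+pad,max(x-pad,0):x+w+pad]=1; m&=k
    nl,lab,st,_=cv2.connectedComponentsWithStats(m.astype(np.uint8),connectivity=8)
    m=np.isin(lab,[j for j in range(1,nl) if st[j,4]>5])
    o=np.zeros(m.shape,np.uint8); pts=np.argwhere(m)[:,::-1]
    if len(pts): cv2.fillConvexPoly(o,cv2.convexHull(pts.astype(np.int32)),1)
    return o.astype(np.float32)
E
python3 - <<'E'
from h import *
I={n:cv2.imread(f"pics/{n}0.png") for n in("scene","top")}
T={"a":("r",[233,242,25,45],[241,150,20,17]),"c":("r",[208,217,26,38],[281,152,19,15]),"e":("r",[189,187,21,41],[321,153,20,16]),
"yel":("y",[277,201,22,37],[287,213,22,21]),"blue":("b",[348,273,33,27],[173,192,13,20])}
vis={n:I[n].copy() for n in I}
res={}
for k,(c,bs,bt) in T.items():
    z=0 if k=="yel" else .058 if k=="blue" else .05
    M={"scene":cmask(I["scene"],c,bs),"top":cmask(I["top"],c,bt)}
    p=back("top",[bt[0]+bt[2]/2,bt[1]+bt[3]/2],z+.06)
    for name,mm in(("both",M),("top",{"top":M["top"]}),("scene",{"scene":M["scene"]})):
        if k=="blue" and name!="top":continue
        # blue in tray: only the lid shows
        v,f=fit(mm,[p[0],p[1],np.pi/2 if k=="blue" else 0],z,TIN if k!="blue" else TIN)
        print(k,name,np.round(v,4),round(f,3))
        if name=="both" or k=="blue": res[k]=v
    if k=="blue":
        mm=M; v,f=fit({"top":M["top"],"scene":M["scene"]},[p[0],p[1],np.pi/2],z+.071,(.030,.048,.007)); print("blue lid both",np.round(v,4),round(f,3))
    for n in I:
        cv2.polylines(vis[n],[np.round(cv2.convexHull(proj(n,box(*res[k],z,*TIN)).astype(np.float32))).astype(np.int32)],True,(0,255,0),1)
# ledge edges top
D=np.load("m.npz"); m=D["ledge|top"][0].astype(np.uint8)
r=cv2.minAreaRect(np.argwhere(m)[:,::-1].astype(np.float32)); print("ledge rect",r)
# ledge line fit of front/back edges via mask columns free of stuff
for side,z in(("back",.05),("front",.05)):
    P=[]
    for u in list(range(85,155,3))+list(range(225,360,3))+list(range(440,510,3)):
        q=np.flatnonzero(m[:,u]); P.append(back("top",[u,q[0]-.5 if side=="back" else q[-1]+.5],z))
    P=np.array(P); c=np.polyfit(P[:,1],P[:,0],1); 
    e=P[:,0]-np.polyval(c,P[:,1]); k=abs(e)<.006; c=np.polyfit(P[k,1],P[k,0],1); print(side,c,e.std())
a=cv2.resize(vis["top"][110:245,130:450],None,fx=2.5,fy=2.5,interpolation=cv2.INTER_CUBIC)
b=cv2.resize(vis["scene"][180:330,180:450],None,fx=1.7,fy=1.7,interpolation=cv2.INTER_CUBIC)
o=np.zeros((600,800,3),np.uint8); o[:a.shape[0],:a.shape[1]]=a; o[a.shape[0]:a.shape[0]+b.shape[0],:b.shape[1]]=b
cv2.imwrite("pics/fit.png",o)
E
```

```text
a both [ 0.6382  0.1246 -0.0018] 0.207
a top [0.6366 0.1261 0.0291] 0.278
a scene [0.6384 0.1243 0.0179] 0.131
c both [0.6348 0.0066 0.0831] 0.298Traceback (most recent call last):
  File "<stdin>", line 14, in <module>
  File "h.py", line 37, in fit
    r=minimize(f,s,method="Nelder-Mead",options=dict(initial_simplex=s+np.array([[0,0,0],[1,0,0],[0,1,0],[0,0,2]]),maxiter=150))
    res = _minimize_neldermead(fun, x0, args, callback, bounds=bounds,
                               **options)
    fxcc = func(xcc)
    fx = function(np.copy(x), *(wrapper_args + args))
  File "h.py", line 32, in f
    m=soft(n,box(v[0]/100,v[1]/100,v[2]/10,z,*dims)); c+=1-np.minimum(m,M).sum()/np.maximum(m,M).sum()
  File "h.py", line 19, in soft
    hull=cv2.convexHull(((proj(n,P)+.5)*S-.5).astype(np.float32))
                          ~~~~^^^^^
  File "h.py", line 9, in proj
    i,r,t=cam(n); p=r.inv().apply(np.atleast_2d(P)-t)
          ~~~^^^
  File "h.py", line 6, in cam
    i=camera_info(n); q=np.array(i["attitude"]); r=R.from_quat([q[1],q[2],q[3],q[0]])
ValueError: time passes only in moves, steps and waits
```

```bash
python3 - <<'E'
s=open("h.py").read()
s=s.replace("def cam(n):","from functools import lru_cache\n@lru_cache\ndef cam(n):"); open("h.py","w").write(s)
E
cat > est.py <<'E'
from h import *
I={n:cv2.imread(f"pics/{n}0.png") for n in("scene","top")}
T={"a":("r",[233,242,25,45],[241,150,20,17]),"c":("r",[208,217,26,38],[281,152,19,15]),"e":("r",[189,187,21,41],[321,153,20,16]),
"yel":("y",[277,201,22,37],[287,213,22,21]),"blue":("b",[348,273,33,27],[173,192,13,20])}
vis={n:I[n].copy() for n in I}; ms={n:I[n].copy() for n in I}
for k,(c,bs,bt) in T.items():
    z=0 if k=="yel" else .058 if k=="blue" else .05
    M={"scene":cmask(I["scene"],c,bs),"top":cmask(I["top"],c,bt)}
    for n in M: ms[n][M[n]>0]=(0,255,0)
    p=back("top",[bt[0]+bt[2]/2,bt[1]+bt[3]/2],z+.06)
    zz,dd=(z+.071,(.030,.048,.007)) if k=="blue" else (z,TIN)
    for name,mm in(("both",M),("top",{"top":M["top"]}),("scene",{"scene":M["scene"]})):
        v,f=fit(mm,[p[0],p[1],np.pi/2 if k=="blue" else 0],zz,dd)
        print(k,name,np.round(v,4),round(f,3))
        if name=="both":
            for n in I: cv2.polylines(vis[n],[np.round(cv2.convexHull(proj(n,box(*v,zz,*dd)).astype(np.float32))).astype(np.int32)],True,(0,255,0),1)
D=np.load("m.npz"); m=D["ledge|top"][0].astype(np.uint8)
for side in("back","front"):
    P=[]
    for u in list(range(85,155,3))+list(range(225,360,3))+list(range(440,510,3)):
        q=np.flatnonzero(m[:,u]); P.append(back("top",[u,q[0]-.5 if side=="back" else q[-1]+.5],.05))
    P=np.array(P); c=np.polyfit(P[:,1],P[:,0],1); 
    e=P[:,0]-np.polyval(c,P[:,1]); k=abs(e)<.006; c=np.polyfit(P[k,1],P[k,0],1); print(side,c,e.std(),np.polyval(c,.066))
o=np.zeros((600,800,3),np.uint8)
for j,d in enumerate((vis,ms)):
    a=cv2.resize(d["top"][135:240,160:350],None,fx=2.1,fy=2.6,interpolation=cv2.INTER_NEAREST)
    b=cv2.resize(d["scene"][180:330,180:400],(400,300),interpolation=cv2.INTER_NEAREST)
    o[:a.shape[0],j*400:j*400+a.shape[1]]=a; o[290:590,j*400:j*400+400]=b
cv2.imwrite("pics/fit.png",o)
E
python3 est.py
```

```text
a both [ 0.6382  0.1246 -0.0018] 0.207
a top [0.6366 0.1261 0.0291] 0.278
a scene [0.6384 0.1243 0.0179] 0.131
c both [0.6348 0.0066 0.0831] 0.298
c top [0.6326 0.0056 0.0177] 0.339
c scene [0.6358 0.0089 0.2059] 0.243
e both [ 0.6292 -0.1166 -0.0964] 0.268
e top [ 0.6315 -0.1187 -0.1902] 0.341
e scene [ 0.6295 -0.1109 -0.0844] 0.165
yel both [ 0.4414 -0.0217  0.7724] 0.148
yel top [ 0.4421 -0.0229  0.7001] 0.192
yel scene [ 0.4425 -0.0199  0.8252] 0.091
blue both [0.4963 0.3352 1.656 ] 0.197
blue top [0.4962 0.3349 1.6194] 0.086
blue scene [0.4993 0.3369 1.7397] 0.287
back [0.02129634 0.72325254] 0.0016461923347335621 0.7246580966309946
front [0.02191118 0.53659712] 0.0011274041833401294 0.5380432564717487
```

View pics/fit.png

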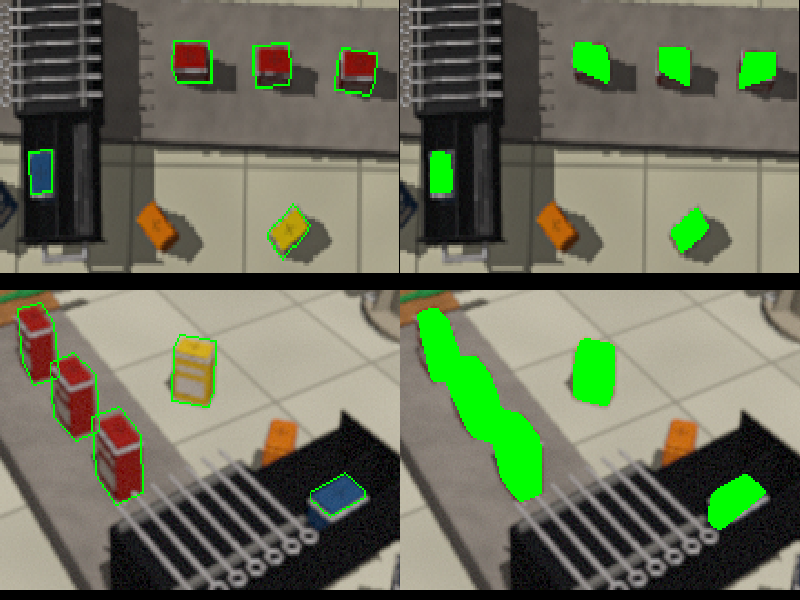

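The fits match blue and yellow well. Red masks merge between neighbours, so I'll look at the raw pixels and refine.

```bash
python3 - <<'E'
import cv2,numpy as np
t=cv2.imread("pics/top0.png")[144:174,235:345]; s=cv2.imread("pics/scene0.png")[182:290,184:264]
o=np.zeros((600,800,3),np.uint8)
a=cv2.resize(t,None,fx=7,fy=7,interpolation=cv2.INTER_NEAREST);o[:210,:770]=a
a=cv2.resize(s[56:],None,fx=7,fy=7,interpolation=cv2.INTER_NEAREST);o[215:215+364,:560]=a
cv2.imwrite("pics/raw.png",o)
E
```

```text
(no output)
```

View pics/raw.png

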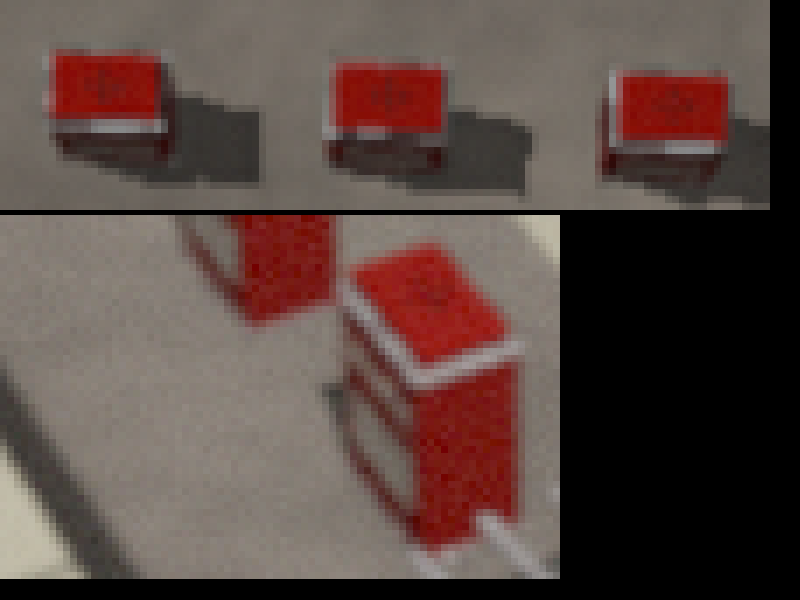

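```bash
cat > lid.py <<'E'
from h import *
def lidmask(img,col,px,rad=14,tol=.72):
    """connected region of the saturated lid colour round a seed pixel"""
    f=cv2.GaussianBlur(img,(0,0),.5).astype(np.float32); B,G,Rr=[f[...,i] for i in range(3)]
    s={"r":Rr-(G+B)/2,"y":np.minimum(Rr,G)-B,"b":B-Rr}[col]
    u,v=[int(round(x)) for x in px]; ref=np.median(s[v-2:v+3,u-2:u+3])
    m=(s>tol*ref).astype(np.uint8); k=np.zeros_like(m); cv2.circle(k,(u,v),rad,1,-1); m&=k
    m=cv2.morphologyEx(m,cv2.MORPH_CLOSE,np.ones((3,3),np.uint8))
    n,l=cv2.connectedComponents(m,connectivity=4); return (l==l[v,u]).astype(np.float32)
def lidfit(imgs,col,seeds,z,yaw):
    M={n:lidmask(imgs[n],col,seeds[n]) for n in seeds}
    n0="top" if "top" in seeds else "scene"; p=back(n0,seeds[n0],z+.078)
    out={}
    for name,mm in [("both",M)]+[(n,{n:M[n]}) for n in M]:
        out[name]=fit(mm,[p[0],p[1],yaw],z+.077,(.030,.048,.001))
    return out,M
E
python3 - <<'E'
from lid import *
I={n:cv2.imread(f"pics/{n}0.png") for n in("scene","top")}
for k,c,st,ss,z,yaw in[("a","r",(250,156.5),(245,250),.05,0),("c","r",(290.5,158),(220,219),.05,0),("e","r",(331,159),(198,193),.05,0),
 ("yel","y",(298,223),(287,209),0,.77),("blue","b",(180,201),(366,285),.058,1.6)]:
    o,M=lidfit(I,c,{"top":st,"scene":ss},z,yaw)
    for n in o: print(k,n,np.round(o[n][0],4),round(o[n][1],3), int(M[n].sum()) if n in M else "")
E
```

```text
a both [0.638  0.1295 0.0178] 0.213 
a top [0.6361 0.127  0.03  ] 0.197 126
a scene [ 0.6389  0.1322 -0.0254] 0.159 196
c both [ 0.635   0.0059 -0.0516] 0.255 
c top [ 0.6335  0.0037 -0.1024] 0.179 130
c scene [ 0.6375  0.0098 -0.0554] 0.209 156
e both [ 0.6327 -0.1169 -0.0081] 0.193 
e top [ 0.6321 -0.1202  0.0137] 0.159 133
e scene [ 0.6336 -0.114  -0.0497] 0.128 139
yel both [ 0.4419 -0.0207  0.644 ] 0.282 
yel top [ 0.4408 -0.023   0.6431] 0.142 132
yel scene [ 0.4446 -0.0152  0.6808] 0.193 114
blue both [0.4958 0.3354 1.6158] 0.168 
blue top [0.4956 0.3343 1.6149] 0.164 135
blue scene [0.4963 0.3375 1.6584] 0.105 269
```

Spacing of the reds (121.5 and 123.5 mm) agrees with the given gaps. The cameras differ by about 5 mm in y, so I'll correct visually with a tin held. First the move to yellow.

```bash
cat > plan.py <<'E'
from h import *
def rows(*targets):
    """each target (x,y,z,jaw yaw deg): shift cm + rotvec deg from the present pose"""
    s=get_state(); q=s["orientation"]; R0=R.from_quat([q[1],q[2],q[3],q[0]]); p=np.array(s["tcp_pos"])
    y0=R0.apply([0,1,0]); cur=np.degrees(np.arctan2(y0[1],y0[0]))
    print("t",round(s["clock"],2),"tcp",np.round(p,4),"jaw",round(cur,1),"gap",round(s["finger_gap"],4),"J",np.round(s["joint_pos"],2),"F",np.round(s["wrist_force"],1))
    for x,y,z,a in targets:
        a=cur+((a-cur+180)%360-180); c,d=np.cos(np.radians(a)),np.sin(np.radians(a))
        Rt=R.from_matrix(np.array([[-d,c,0],[c,d,0],[0,0,-1]]).T@np.eye(3)) if 0 else R.from_matrix(np.c_[[-d,c,0],[c,d,0],[0,0,-1]])
        print(np.round(R0.inv().apply(np.array([x,y,z])-p)*100,2).tolist(),np.round(np.degrees((R0.inv()*Rt).as_rotvec()),1).tolist())
E
python3 - <<'E'
from plan import *
rows((.442,-.020,.20,38),(.442,-.020,.03,38))
E
```

```text
t 1.1 tcp [0.1327 0.5595 0.2313] jaw 76.7 gap 0.0856 J [1.2  0.31 0.05 1.3  0.   1.43] F [-0.1  0.2  0. ]
[-43.47, -49.25, 3.13] [0.0, -0.0, 38.7]
[-43.47, -49.26, 20.13] [0.0, -0.0, 38.7]
```

send_rows(series=[-43.5,-49.3,3.1,0,0,38.7,1,-43.5,-49.3,3.1,0,0,38.7,1,-43.5,-49.3,3.1,0,0,38.7,1,-43.5,-49.3,3.1,0,0,38.7,1,-43.5,-49.3,3.1,0,0,38.7,1,-43.5,-49.3,3.1,0,0,38.7,1,-43.5,-49.3,3.1,0,0,38.7,1,-43.5,-49.3,3.1,0,0,38.7,1,-43.5,-49.3,3.1,0,0,38.7,1,-43.5,-49.3,3.1,0,0,38.7,1], newtons=30)

```text
clock: 1.93
tcp_pos: [0.3291, 0.1906, 0.212]
orientation: [0.0, 0.438, 0.899, 0.001]
wrist_force: [1.4, -0.1, -0.7]
finger_gap: 0.0853
```

```bash
python3 - <<'E'
from plan import *
rows((.442,-.020,.20,38),(.442,-.020,.12,38),(.442,-.020,.03,38))
E
```

```text
t 1.93 tcp [0.3291 0.1906 0.212 ] jaw 38.0 gap 0.0853 J [ 0.31 -0.06 -0.43  1.19  0.    1.22] F [ 1.4 -0.1 -0.7]
[-23.55, -4.06, 1.2] [0.1, 0.0, -0.0]
[-23.54, -4.08, 9.2] [0.1, 0.0, -0.0]
[-23.54, -4.09, 18.2] [0.1, 0.0, -0.0]
```

send_rows(series=[-23.5,-4.1,1.2,0,0,0,1,-23.5,-4.1,1.2,0,0,0,1,-23.5,-4.1,1.2,0,0,0,1,-23.5,-4.1,1.2,0,0,0,1,-23.5,-4.1,1.2,0,0,0,1,-23.5,-4.1,1.2,0,0,0,1,-23.5,-4.1,6,0,0,0,1,-23.5,-4.1,6,0,0,0,1])

```text
clock: 2.6
tcp_pos: [0.4391, -0.0195, 0.1476]
orientation: [-0.003, 0.44, 0.898, -0.001]
wrist_force: [-2.0, 0.1, -1.3]
finger_gap: 0.0856
```

```bash
python3 - <<'E'
from plan import *
rows((.442,-.020,.03,38))
E
```

```text
t 2.6 tcp [ 0.4391 -0.0195  0.1476] jaw 37.7 gap 0.0856 J [-0.23  0.1  -0.43  1.04  0.    0.68] F [-2.   0.1 -1.3]
[-0.27, 0.24, 11.76] [-0.2, -0.2, -0.3]
```

send_rows(series=[-0.3,0.2,4,0,0,0,1,-0.3,0.2,8,0,0,0,1,-0.3,0.2,11.5,0,0,0,1,-0.3,0.2,11.5,0,0,0,1,-0.3,0.2,11.5,0,0,0,0.2,-0.3,0.2,11.5,0,0,0,0.2,-0.3,0.2,11.5,0,0,0,0.2,-0.3,0.2,11.5,0,0,0,0.2,-0.3,0.2,11.5,0,0,0,0.2,-0.3,0.2,11.5,0,0,0,0.2])

```text
clock: 3.43
tcp_pos: [0.4462, -0.0197, 0.0389]
orientation: [0.002, 0.439, 0.899, 0.001]
wrist_force: [-1.9, 0.2, 7.8]
finger_gap: 0.0337
```

```bash
python3 - <<'E'
from plan import *
rows((.442,-.02,.18,38),(.50,.067,.18,-1.2),(.60,.067,.18,-1.2))
E
```

```text
t 3.43 tcp [ 0.4462 -0.0197  0.0389] jaw 38.0 gap 0.0337 J [-0.22  0.22 -0.59  0.75  0.    0.68] F [-1.9  0.2  7.8]
[0.18, -0.31, -14.11] [0.2, 0.2, -0.0]
[3.47, 9.61, -14.1] [0.2, 0.1, 39.2]
[-2.68, 17.5, -14.05] [0.2, 0.1, 39.2]
```

send_rows(series=[0,0,-4,0,0,0,0.2,0,0,-8,0,0,0,0.2,0,0,-12,0,0,0,0.2,0,0,-14.5,0,0,0,0.2,0,0,-14.5,0,0,0,0.2,0,0,-14.5,0,0,0,0.2])

```text
clock: 3.93
tcp_pos: [0.4458, -0.0196, 0.1841]
orientation: [0.003, 0.439, 0.899, 0.001]
wrist_force: [0.1, -0.1, -1.3]
finger_gap: 0.0336
```

```bash
python3 - <<'E'
from plan import *
rows((.442,-.02,.18,38),(.50,.067,.18,-1.2),(.60,.067,.18,-1.2))
E
```

```text
t 3.93 tcp [ 0.4458 -0.0196  0.1841] jaw 38.0 gap 0.0336 J [-0.22  0.08 -0.36  1.12  0.    0.68] F [ 0.1 -0.1 -1.3]
[0.21, -0.33, 0.41] [0.2, 0.2, -0.0]
[3.5, 9.6, 0.43] [0.3, 0.2, 39.2]
[-2.65, 17.48, 0.49] [0.3, 0.2, 39.2]
```

```bash
python3 - <<'E'
from plan import *
rows((.6345,-.055,.20,-1.2))
E
```

```text
t 3.93 tcp [ 0.4458 -0.0196  0.1841] jaw 38.0 gap 0.0336 J [-0.22  0.08 -0.36  1.12  0.    0.68] F [ 0.1 -0.1 -1.3]
[-14.4, 12.7, -1.48] [0.3, 0.2, 39.2]
```

send_rows(series=[-3,3,-1.5,0.3,0.2,7,0.2,-6,5,-1.5,0.3,0.2,14,0.2,-9,8,-1.5,0.3,0.2,21,0.2,-12,10.5,-1.5,0.3,0.2,28,0.2,-14.4,12.7,-1.5,0.3,0.2,35,0.2,-14.4,12.7,-1.5,0.3,0.2,39.2,0.2,-14.4,12.7,-1.5,0.3,0.2,39.2,0.2,-14.4,12.7,-1.5,0.3,0.2,39.2,0.2,-14.4,12.7,-1.5,0.3,0.2,39.2,0.2])

```text
clock: 4.68
tcp_pos: [0.6316, -0.0544, 0.1959]
orientation: [-0.004, 0.714, 0.7, -0.002]
wrist_force: [-0.7, 0.3, -0.9]
finger_gap: 0.0337
```

```bash
python3 - <<'E'
from plan import *
rows((.6345,-.055,.20,-1.2))
I={n:read_camera(n) for n in("scene","top")}
for n in I: cv2.imwrite(f"pics/{n}1.png",I[n])
a=cv2.resize(I["scene"][140:300,150:290],None,fx=3.7,fy=3.7,interpolation=cv2.INTER_CUBIC)
b=cv2.resize(I["top"][130:250,270:350],None,fx=3.4,fy=3.4,interpolation=cv2.INTER_CUBIC)
o=np.zeros((600,800,3),np.uint8); o[:a.shape[0],:a.shape[1]]=a; o[:b.shape[0],520:520+b.shape[1]]=b
cv2.imwrite("pics/held.png",o)
E
```

```text
t 4.68 tcp [ 0.6316 -0.0544  0.1959] jaw -1.1 gap 0.0337 J [-0.21  0.45  0.16  1.29  0.    1.38] F [-0.7  0.3 -0.9]
[-0.06, 0.29, -0.42] [-0.5, -0.1, 0.1]
```

View pics/held.png

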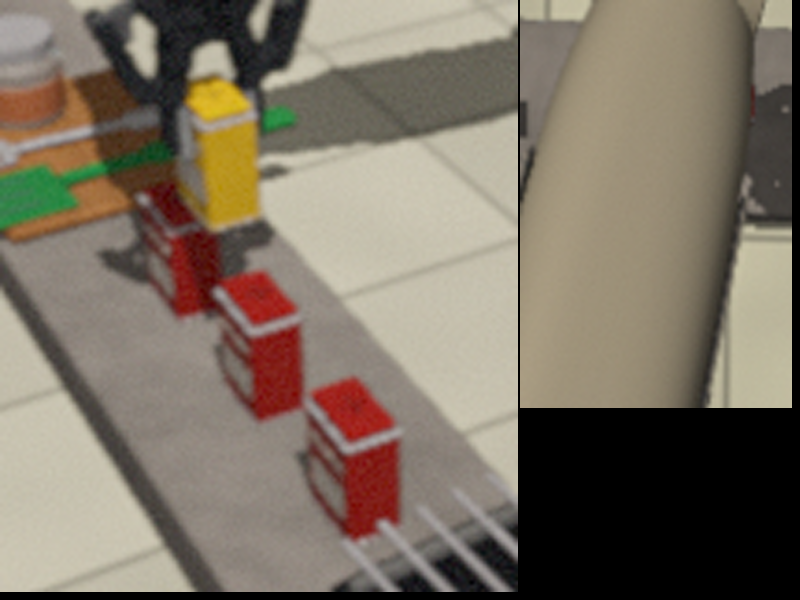

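```bash
python3 - <<'E'
from lid import *
I={"scene":cv2.imread("pics/scene1.png")}
sc=lambda x,y:(150+x/3.7,140+y/3.7)
z=.1959-.0389
for c,px,zz in[("y",sc(218,98),z),("r",sc(260,295),.05),("r",sc(352,405),.05)]:
  for tol in(.6,.72,.8):
    M={"scene":lidmask(I["scene"],c,px,tol=tol)}
    p=back("scene",px,zz+.078)
    v,f=fit(M,[p[0],p[1],0],zz+.077,(.030,.048,.001)); print(c,tol,np.round(v,4),round(f,3),int(M["scene"].sum()))
    M={"scene":cmask(I["scene"],c,[px[0]-13,px[1]-8,26,42],pad=0)}
    if tol==.6: v,f=fit(M,[p[0],p[1],0],zz,TIN); print("  body",np.round(v,4),round(f,3))
E
```

```text
y 0.6 [ 0.632  -0.0428 -0.1779] 0.237 127
  body [ 0.6308 -0.0464 -0.1414] 0.137
y 0.72 [ 0.6319 -0.0451 -0.1371] 0.31 111
y 0.8 [ 0.6303 -0.044  -0.3784] 0.352 103
r 0.6 [ 0.6371  0.0095 -0.016 ] 0.116 171
  body [ 0.6355  0.0018 -0.0502] 0.126
r 0.72 [ 0.6366  0.0095 -0.0882] 0.169 155
r 0.8 [ 0.6366  0.0098 -0.0369] 0.208 144
r 0.6 [ 0.6394  0.132  -0.0099] 0.103 214
  body [ 0.6374  0.1286 -0.1629] 0.129
r 0.72 [ 0.6391  0.1326 -0.0263] 0.16 196
r 0.8 [ 0.6393  0.1329 -0.026 ] 0.18 190
```

```bash
python3 - <<'E'
from plan import *
rows((.635,-.0615,.20,-1.2),(.635,-.0615,.094,-1.2))
E
```

```text
t 4.78 tcp [ 0.6319 -0.0544  0.197 ] jaw -1.2 gap 0.0334 J [-0.21  0.45  0.16  1.29  0.    1.38] F [-0.3 -0.  -0.9]
[-0.7, 0.32, -0.31] [-0.4, -0.1, 0.0]
[-0.72, 0.39, 10.29] [-0.4, -0.1, 0.0]
```

send_rows(series=[-0.7,0.3,0,-0.4,0,0,0.2,-0.7,0.35,2,-0.4,0,0,0.2,-0.7,0.35,4,-0.4,0,0,0.2,-0.7,0.35,6,-0.4,0,0,0.2,-0.7,0.4,8,-0.4,0,0,0.2,-0.7,0.4,10.3,-0.4,0,0,0.2,-0.7,0.4,10.3,-0.4,0,0,0.2,-0.7,0.4,10.3,-0.4,0,0,0.2,-0.7,0.4,10.3,-0.4,0,0,0.2])

```text
clock: 5.53
tcp_pos: [0.6366, -0.062, 0.0952]
orientation: [0.001, 0.715, 0.699, 0.001]
wrist_force: [-0.1, 0.4, -1.9]
finger_gap: 0.0336
```

```bash
python3 - <<'E'
from lid import *
from plan import rows
rows((.635,-.0615,.0895,-1.2))
I={n:read_camera(n) for n in("scene",)}
cv2.imwrite(f"pics/scene2.png",I["scene"])
sm=I["scene"][170:290,170:280]
cv2.imwrite("pics/ins.png",cv2.resize(sm,None,fx=5,fy=5,interpolation=cv2.INTER_CUBIC))
E
```

```text
t 5.53 tcp [ 0.6366 -0.062   0.0952] jaw -1.2 gap 0.0336 J [-0.22  0.5  -0.01  1.06  0.    1.37] F [-0.1  0.4 -1.9]
[0.05, -0.17, 0.57] [0.1, -0.1, -0.0]
```

View pics/ins.png

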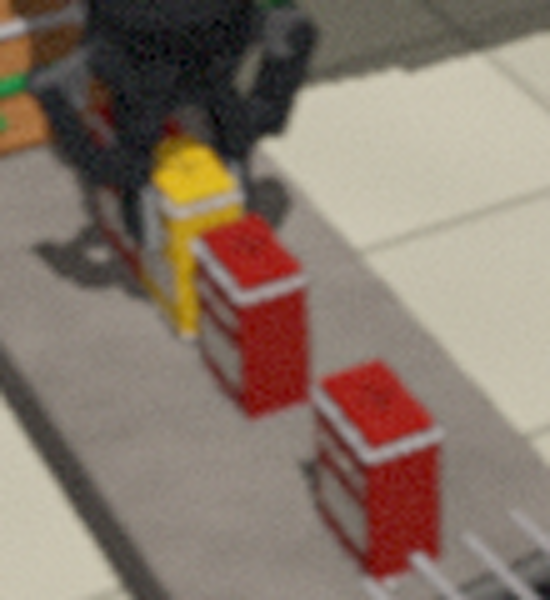

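```bash
python3 - <<'E'
from lid import *
C={"y":[(170,215),(152,185),(240,190)],"c":[(240,303),(196,243),(304,278)],"a":[(372,463),(318,388),(440,435)]}
for k,v in C.items():
    z=(.0563 if k=="y" else .05)+.071
    print(k,[np.round(back("scene",(170+(u+.5)/5-.5,170+(w+.5)/5-.5),z)[:2],4).tolist() for u,w in v])
I=cv2.imread("pics/scene2.png")
for c,px,zz in[("y",(170+190/5,170+172/5),.0563),("r",(170+250/5,170+255/5),.05),("r",(170+375/5,170+400/5),.05)]:
    p=back("scene",px,zz+.078)
    M={"scene":lidmask(I,c,px,tol=.6)}
    v,f=fit(M,[p[0],p[1],0],zz+.077,(.030,.048,.001)); print(c,np.round(v,4),round(f,3),int(M["scene"].sum()))
E
```

```text
y [[0.655, -0.0334], [0.6519, -0.06], [0.6192, -0.0361]]
c [[0.6537, 0.035], [0.6508, -0.0159], [0.6217, 0.0324]]
a [[0.6556, 0.1584], [0.652, 0.1049], [0.6239, 0.1569]]
y [ 0.6366 -0.0522 -0.1395] 0.251 122
r [ 0.6373  0.0081 -0.0504] 0.27 211
r [ 0.6394  0.1324 -0.0091] 0.103 214
```

```bash
python3 - <<'E'
from lid import *
for k,z,(u,w) in[("y",.0563,(190,335)),("c",.05,(255,417)),("a",.05,(376,577))]:
    print(k,np.round(back("scene",(170+(u+.5)/5-.5,170+(w+.5)/5-.5),z)[:2],4))
I=cv2.imread("pics/scene2.png")
# predicted outline for yellow at two hypotheses, c-relative
o=[]
for dy in(.0617,.068):
    J=cv2.resize(I[170:290,170:280],None,fx=5,fy=5,interpolation=cv2.INTER_CUBIC)
    for (x,y,z) in[(.6366,.0085,.05),(.6394-.003,.0085-dy,.0563),(.6385,.1315,.05)]:
        B=box(x,y,-.0216,z,*TIN); B2=B.copy(); B2[4:,2]=z+.071
        p=np.round((proj("scene",B2)-[170,170]+.5)*5-.5).astype(int)
        for i,j in[(0,1),(1,3),(3,2),(2,0),(4,5),(5,7),(7,6),(6,4),(0,4),(1,5),(2,6),(3,7)]: cv2.line(J,p[i].tolist(),p[j].tolist(),(0,255,0),1)
    o.append(J[100:600,:400])
cv2.imwrite("pics/hyp.png",np.hstack(o))
E
```

```text
y [ 0.6493 -0.0361]
c [0.6469 0.0271]
a [0.6503 0.1481]
```

View pics/hyp.png

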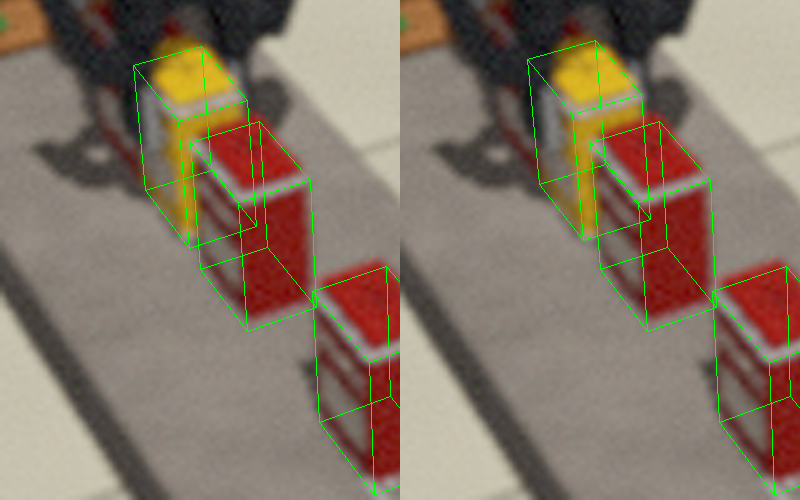

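The tin is in the gap, but 4–5 mm too close to tin_e and 3 mm too far back. I'll shift it, lower it and release.

```bash
python3 - <<'E'
from plan import *
rows((.6335,-.0575,.0952,-1.2),(.6335,-.0575,.0895,-1.2))
E
```

```text
t 5.58 tcp [ 0.6371 -0.062   0.0956] jaw -1.2 gap 0.0338 J [-0.22  0.5  -0.01  1.06  0.    1.37] F [ 1.5 -0.7 -1.1]
[0.44, -0.37, 0.04] [0.2, -0.1, -0.0]
[0.44, -0.37, 0.61] [0.2, -0.1, -0.0]
```

send_rows(series=[0.2,-0.2,0,0.2,0,0,0.2,0.4,-0.4,0,0.2,0,0,0.2,0.4,-0.4,0.2,0.2,0,0,0.2,0.4,-0.4,0.4,0.2,0,0,0.2,0.4,-0.4,0.6,0.2,0,0,0.2,0.4,-0.4,0.6,0.2,0,0,0.2])

```text
clock: 6.08
tcp_pos: [0.6326, -0.0573, 0.0889]
orientation: [-0.001, 0.715, 0.7, 0.0]
wrist_force: [-2.7, 1.1, 6.5]
finger_gap: 0.0333
```

send_rows(series=[0,0,-0.1,0,0,0,0.8,0,0,-0.1,0,0,0,0.8,0,0,-0.1,0,0,0,0.8,0,0,-0.1,0,0,0,0.8,0,0,-3,0,0,0,0.8,0,0,-7,0,0,0,0.8,0,0,-11,0,0,0,0.8,0,0,-14,0,0,0,0.8])

```text
clock: 6.75
tcp_pos: [0.6331, -0.0579, 0.2306]
orientation: [-0.001, 0.715, 0.699, 0.0]
wrist_force: [0.8, -0.6, 0.2]
finger_gap: 0.0687
```

```bash
python3 - <<'E'
from plan import *
rows((.50,.335,.24,-1.2),(.497,.335,.22,-1.2))
cv2.imwrite("pics/scene3.png",read_camera("scene"))
E
```

```text
t 6.75 tcp [ 0.6331 -0.0579  0.2306] jaw -1.2 gap 0.0687 J [-0.22  0.44  0.22  1.36  0.    1.37] F [ 0.8 -0.6  0.2]
[38.99, -14.15, -0.89] [-0.0, -0.1, -0.0]
[38.98, -14.45, 1.11] [-0.0, -0.1, -0.0]
```

send_rows(series=[4,-1.4,-0.9,0,0,0,0.8,8,-2.9,-0.9,0,0,0,0.8,12,-4.3,-0.9,0,0,0,0.8,16,-5.8,-0.9,0,0,0,0.8,20,-7.2,-0.9,0,0,0,0.8,24,-8.7,-0.9,0,0,0,0.8,28,-10.2,-0.9,0,0,0,0.8,32,-11.6,-0.9,0,0,0,0.8,36,-13,-0.9,0,0,0,0.8,38.9,-14.5,-0.9,0,0,0,0.8])

```text
clock: 7.63
tcp_pos: [0.4956, 0.3362, 0.2371]
orientation: [-0.001, 0.715, 0.699, -0.0]
wrist_force: [-0.6, -0.1, -0.3]
finger_gap: 0.0683
```

send_rows(series=[0,0,0,0,0,0,0.8,0,0,0,0,0,0,0.8,0,0,0,0,0,0,0.8])

```text
clock: 7.88
tcp_pos: [0.4959, 0.3343, 0.2371]
orientation: [-0.001, 0.714, 0.7, -0.001]
wrist_force: [-0.6, -0.1, -0.3]
finger_gap: 0.0682
```

```bash
python3 - <<'E'
from plan import *
rows((.496,.334,.097,-1.2))
I={n:read_camera(n) for n in("scene","top")}
for n in I: cv2.imwrite(f"pics/{n}4.png",I[n])
a=I["scene"][160:330,180:450]
J=I["top"][110:250,150:350]
# tray/caddy edges
print([ (k["p"],k["box"]) for k in silhouettes("top","tray")][:2])
o=np.zeros((590,800,3),np.uint8)
b=cv2.resize(a,None,fx=2.9,fy=2.9,interpolation=cv2.INTER_CUBIC); o[:b.shape[0],:b.shape[1]]=b
cv2.imwrite("pics/v4.png",o[:500])
E
```

```text
t 7.88 tcp [0.4959 0.3343 0.2371] jaw -1.2 gap 0.0682 J [0.46 0.36 0.13 1.34 0.   2.05] F [-0.6 -0.1 -0.3]
[-0.04, 0.05, 14.01] [-0.2, -0.1, 0.0]
[(0.74, [166.5, 179.2, 42.3, 55.8])]
```

View pics/v4.png

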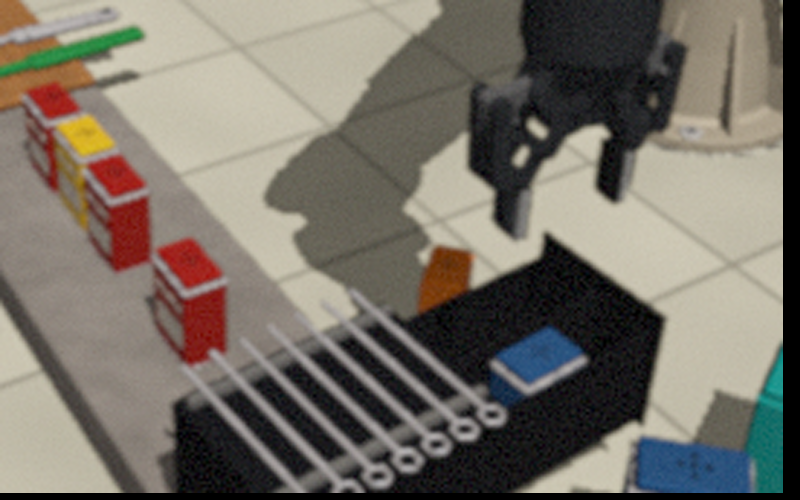

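Yellow at (85,130) stands neatly between the two reds. The gripper is above the tray, blue lid at (540,355). Going down in two steps.

send_rows(series=[0,0,3,0,0,0,0.8,0,0,6,0,0,0,0.8,0,0,9,0,0,0,0.8,0,0,11,0,0,0,0.8,0,0,11,0,0,0,0.8])

```text
clock: 8.45
tcp_pos: [0.4937, 0.3315, 0.1227]
orientation: [-0.003, 0.716, 0.698, -0.004]
wrist_force: [-0.2, -0.6, -0.2]
finger_gap: 0.0683
```

send_rows(series=[0,0,1,0,0,0,0.8,0,0,2,0,0,0,0.8,0,0,3,0,0,0,0.8,0,0,3,0,0,0,0.8])

```text
clock: 8.78
tcp_pos: [0.4973, 0.3348, 0.0998]
orientation: [-0.0, 0.715, 0.699, 0.002]
wrist_force: [-2.5, -1.7, 8.1]
finger_gap: 0.0685
```

send_rows(series=[0,0,0,0,0,0,0.8,0,0,0,0,0,0,0.8,0,0,0,0,0,0,0.8])

```text
clock: 9.03
tcp_pos: [0.4972, 0.335, 0.0999]
orientation: [-0.001, 0.715, 0.699, 0.002]
wrist_force: [-3.2, -1.3, 8.8]
finger_gap: 0.0688
```

```bash
python3 - <<'E'
from plan import *
rows((.496,.334,.097,-1.2)); s=get_state(); print(s["ft_torque"])
for n in("scene","top"): cv2.imwrite(f"pics/{n}5.png",read_camera(n))
a=cv2.imread("pics/scene5.png")[200:330,290:430]
b=cv2.imread("pics/top5.png")[165:250,140:240]
o=np.zeros((560,800,3),np.uint8); a=cv2.resize(a,None,fx=3.3,fy=4.2,interpolation=cv2.INTER_CUBIC); o[:a.shape[0],:a.shape[1]]=np.clip(a*1.6,0,255); b=cv2.resize(b,None,fx=3.3,fy=4.2,interpolation=cv2.INTER_CUBIC); o[:b.shape[0],465:465+b.shape[1]]=np.clip(b*1.6,0,255)
cv2.imwrite("pics/v5.png",o)
E
```

```text
t 9.03 tcp [0.4972 0.335  0.0999] jaw -1.3 gap 0.0688 J [ 0.46  0.43 -0.12  1.02  0.    2.05] F [-3.2 -1.3  8.8]
[-0.1, -0.11, 0.29] [0.1, -0.2, -0.1]
[-0.21291183 -0.0632284  -0.0663668 ]
```

View pics/v5.png

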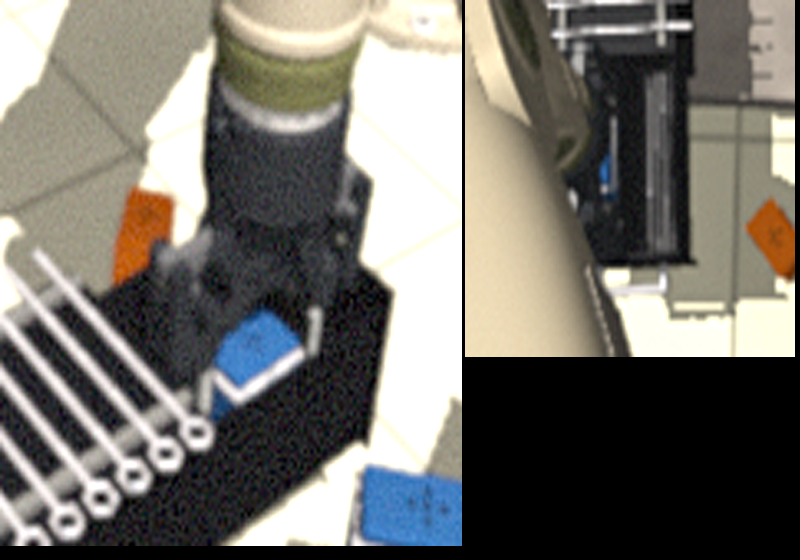

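```bash
python3 - <<'E'
from h import *
for t,uv,z in[("front skewer",(187,173),.162),("panel top",(187,228.5),.152),("ch wall L",(171,200),.137),("ch wall R",(188,200),.137),("caddy front",(187,178),.16)]: print(t,np.round(back("top",uv,z),4))
I=cv2.imread("pics/top0.png"); g=cv2.cvtColor(I,cv2.COLOR_BGR2GRAY)
print("col187 rows160-236",g[160:236,184:187].mean(1).astype(int).tolist())
print("row202 cols165-212",g[205:212,164:212].mean(0).astype(int).tolist())
print("row217",g[216:221,164:212].mean(0).astype(int).tolist())
E
```

```text
front skewer [0.5748 0.307  0.162 ]
panel top [0.4114 0.302  0.152 ]
ch wall L [0.4967 0.3575 0.137 ]
ch wall R [0.4977 0.3061 0.137 ]
caddy front [0.5602 0.3068 0.16  ]
col187 rows160-236 [28, 35, 33, 39, 101, 142, 47, 31, 37, 33, 41, 105, 139, 47, 31, 36, 38, 33, 19, 14, 16, 23, 24, 23, 24, 25, 23, 22, 25, 27, 22, 25, 51, 65, 55, 50, 56, 57, 52, 53, 51, 49, 47, 47, 48, 48, 47, 49, 50, 58, 53, 28, 25, 26, 21, 22, 20, 20, 22, 21, 20, 22, 21, 21, 20, 28, 24, 4, 41, 139, 177, 174, 153, 137, 130, 128]
row202 cols165-212 [67, 79, 91, 104, 88, 75, 55, 20, 10, 20, 57, 86, 73, 74, 82, 81, 75, 64, 66, 63, 58, 51, 33, 28, 12, 13, 12, 15, 15, 14, 23, 63, 66, 46, 48, 39, 49, 44, 36, 33, 16, 12, 9, 23, 72, 90, 88, 87]
row217 [58, 66, 72, 76, 65, 70, 60, 26, 12, 14, 13, 14, 13, 14, 16, 19, 19, 19, 18, 17, 15, 17, 30, 31, 13, 13, 12, 12, 15, 18, 18, 44, 51, 39, 47, 43, 58, 57, 42, 42, 19, 12, 10, 18, 59, 83, 89, 87]
```

Contact is about 9 N on the lid or walls, the same as with yellow, so it is harmless. Backing off 2 mm and closing.

send_rows(series=[0,0,-0.2,0,0,0,0.8,0,0,-0.2,0,0,0,0.45,0,0,-0.2,0,0,0,0.45,0,0,-0.2,0,0,0,0.45,0,0,-0.2,0,0,0,0.45,0,0,-0.2,0,0,0,0.45,0,0,-0.2,0,0,0,0.45], newtons=30)

```text
clock: 9.72
tcp_pos: [0.4965, 0.3349, 0.1006]
orientation: [-0.001, 0.715, 0.699, 0.001]
wrist_force: [-1.3, -0.5, 6.2]
finger_gap: 0.0529
```

send_rows(series=[0,0,-1,0,0,0,0.45,0,0,-3,0,0,0,0.45,0,0,-5.5,0,0,0,0.45,0,0,-8,0,0,0,0.45,0,0,-10.5,0,0,0,0.45,0,0,-13,0,0,0,0.45,0,0,-13,0,0,0,0.45])

```text
clock: 10.3
tcp_pos: [0.4982, 0.3353, 0.2354]
orientation: [-0.0, 0.715, 0.699, 0.004]
wrist_force: [1.6, 0.2, -0.4]
finger_gap: 0.053
```

```bash
python3 - <<'E'
from plan import *
rows((.43,.0,.23,88.8),(.43,.0,.05,88.8))
cv2.imwrite("pics/scene6.png",read_camera("scene"))
E
```

```text
t 10.3 tcp [0.4982 0.3353 0.2354] jaw -1.2 gap 0.053 J [0.46 0.36 0.12 1.32 0.   2.05] F [ 1.6  0.2 -0.4]
[-33.67, -6.09, 0.33] [0.5, -0.0, -90.0]
[-33.77, -6.18, 18.33] [0.5, -0.0, -90.0]
```

send_rows(series=[-3,-0.6,0.3,0.5,0,-7,0.45,-6,-1.2,0.3,0.5,0,-14,0.45,-9,-1.8,0.3,0.5,0,-21,0.45,-12,-2.4,0.3,0.5,0,-28,0.45,-15,-3,0.3,0.5,0,-35,0.45,-18,-3.6,0.3,0.5,0,-42,0.45,-21,-4.2,0.3,0.5,0,-49,0.45,-24,-4.8,0.3,0.5,0,-56,0.45,-27,-5.4,0.3,0.5,0,-63,0.45,-30,-5.8,0.3,0.5,0,-70,0.45])

```text
clock: 11.18
tcp_pos: [0.4303, 0.0368, 0.225]
orientation: [-0.006, 0.187, 0.982, -0.002]
wrist_force: [-0.7, 0.4, -1.7]
finger_gap: 0.0527
```

```bash
python3 - <<'E'
from plan import *
rows((.43,.0,.23,88.8),(.43,.0,.05,88.8))
E
```

```text
t 11.18 tcp [0.4303 0.0368 0.225 ] jaw 68.4 gap 0.0527 J [-0.1   0.05 -0.29  1.24 -0.    0.28] F [-0.7  0.4 -1.7]
[-1.32, -3.43, -0.49] [-0.3, -0.6, -20.4]
[-1.5, -3.31, 17.51] [-0.3, -0.6, -20.4]
```

send_rows(series=[-1.3,-3.4,0,-0.3,-0.6,-7,0.45,-1.3,-3.4,3,-0.3,-0.6,-14,0.45,-1.3,-3.4,6,-0.3,-0.6,-20.4,0.45,-1.3,-3.4,9,-0.3,-0.6,-20.4,0.45,-1.4,-3.3,12,-0.3,-0.6,-20.4,0.45,-1.4,-3.3,15,-0.3,-0.6,-20.4,0.45,-1.4,-3.3,17,-0.3,-0.6,-20.4,0.45,-1.4,-3.3,17,-0.3,-0.6,-20.4,0.45,-1.4,-3.3,17,-0.3,-0.6,-20.4,0.45])

```text
clock: 11.93
tcp_pos: [0.4291, 0.0019, 0.055]
orientation: [-0.001, 0.013, 1.0, 0.0]
wrist_force: [0.1, -0.5, -1.3]
finger_gap: 0.053
```

```bash
python3 - <<'E'
from plan import *
rows((.43,.0,.043,88.8))
E
```

```text
t 11.93 tcp [0.4291 0.0019 0.055 ] jaw 88.5 gap 0.053 J [-0.18  0.18 -0.6   0.8   0.   -0.16] F [ 0.1 -0.5 -1.3]
[-0.1, -0.19, 1.2] [0.1, -0.2, -0.3]
```

send_rows(series=[0,0,0.5,0,0,0,0.45,0,0,0.9,0,0,0,0.45,0,0,1.3,0,0,0,0.45,0,0,1.3,0,0,0,0.45,0,0,1.3,0,0,0,0.45])

```text
clock: 12.35
tcp_pos: [0.4314, 0.0015, 0.0437]
orientation: [0.001, 0.013, 1.0, 0.0]
wrist_force: [-0.3, -0.3, -1.7]
finger_gap: 0.0527
```

send_rows(series=[0,0,0.15,0,0,0,0.45,0,0,0.3,0,0,0,0.45,0,0,0.3,0,0,0,0.45])

```text
clock: 12.6
tcp_pos: [0.4325, 0.0014, 0.0425]
orientation: [0.002, 0.013, 1.0, -0.0]
wrist_force: [-4.1, 0.7, 16.2]
finger_gap: 0.053
```

send_rows(series=[0,0,-0.2,0,0,0,0.9,0,0,-0.2,0,0,0,0.9,0,0,-0.2,0,0,0,0.9,0,0,-3,0,0,0,0.9,0,0,-6,0,0,0,0.9,0,0,-8,0,0,0,0.9,0,0,-8,0,0,7,0.9,0,0,-8,0,0,14,0.9,0,0,-8,0,0,21,0.9,0,0,-8,0,0,28,0.9])

```text
clock: 13.43
tcp_pos: [0.431, 0.0015, 0.1204]
orientation: [0.001, 0.258, 0.966, 0.0]
wrist_force: [0.2, 0.7, -0.7]
finger_gap: 0.0769
```

send_rows(series=[0,0,0,0,0,7,0.9,0,0,0,0,0,14,0.9,0,0,0,0,0,21,0.9,0,0,0,0,0,28,0.9,0,0,0,0,0,35,0.9,0,0,0,0,0,42,0.9,0,0,0,0,0,49,0.9,0,0,0,0,0,56,0.9,0,0,0,0,0,62,0.9,0,0,0,0,0,62,0.9])

```text
clock: 14.27
tcp_pos: [0.4309, 0.0015, 0.1201]
orientation: [0.0, 0.717, 0.697, 0.001]
wrist_force: [-0.5, -0.9, 0.5]
finger_gap: 0.077
```

```bash
python3 - <<'E'
from lid import *
from plan import rows
rows((.432,.0015,.10,-1.5),(.432,.0015,.045,-1.5))
I=read_camera("scene"); cv2.imwrite("pics/scene7.png",I)
p=proj("scene",[[.432,.0015,.078]])[0]; print(p)
hsv=cv2.cvtColor(I,cv2.COLOR_BGR2HSV)
for tol in(.6,.7):
    M={"scene":lidmask(I,"b",p,tol=tol)}; v,f=fit(M,[.432,.0015,0],.077,(.03,.048,.001)); print(np.round(v,4),f,M["scene"].sum())
cv2.imwrite("pics/v7.png",cv2.resize(I[160:290,180:340],None,fx=4,fy=4,interpolation=cv2.INTER_CUBIC))
E
```

```text
t 14.27 tcp [0.4309 0.0015 0.1201] jaw -1.7 gap 0.077 J [-0.18  0.11 -0.5   0.96  0.    1.42] F [-0.5 -0.9  0.5]
[0.0, 0.11, 2.01] [0.1, -0.0, -0.2]
[-0.0, 0.1, 7.51] [0.1, -0.0, -0.2]
[294.72814325 210.43366568]
[0.4335 0.0057 0.0507] 0.15776467323303223 123.0
[0.4335 0.0058 0.0745] 0.20147889852523804 115.0
```

View pics/v7.png

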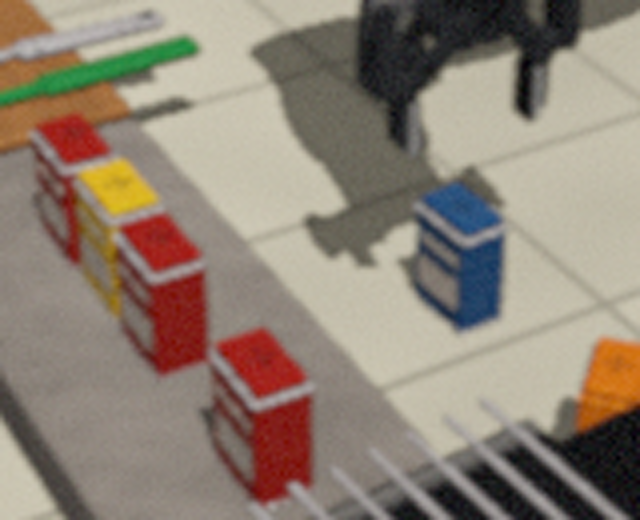

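Blue stands on the counter at (460,255) of the crop, with the scene bias in y about +4 mm. Yellow is in line. Checking row numbers and regrasping blue across its depth.

send_rows(series=[0,0.1,2.5,0,0,0,0.9,0,0.1,5,0,0,0,0.9,0,0.1,7.5,0,0,0,0.9,0,0.1,7.5,0,0,0,0.9,0,0.1,7.5,0,0,0,0.2,0,0.1,7.5,0,0,0,0.2,0,0.1,7.5,0,0,0,0.2,0,0.1,7.5,0,0,0,0.2,0,0.1,7.5,0,0,0,0.2,0,0.1,7.5,0,0,0,0.2])

```text
clock: 15.15
tcp_pos: [0.4336, 0.0015, 0.0468]
orientation: [0.002, 0.716, 0.698, 0.002]
wrist_force: [-1.1, 1.5, 6.6]
finger_gap: 0.034
```

```bash
python3 - <<'E'
from lid import *
from plan import rows
rows((.55,.0667,.20,-1.2),(.635,.0667,.20,-1.2))
I=cv2.imread("pics/scene7.png")
for k,c,px,z in[("a","r",(262,360),.05),("c","r",(160,242),.05),("y","y",(118,188),.05),("e","r",(72,140),.05)]:
    px=(180+px[0]/4,160+px[1]/4); p=back("scene",px,z+.078)
    M={"scene":lidmask(I,c,px,tol=.6)}; v,f=fit(M,[p[0],p[1],0],z+.077,(.03,.048,.001)); print(k,np.round(v,4),round(f,3),M["scene"].sum())
E
```

```text
t 15.15 tcp [0.4336 0.0015 0.0468] jaw -1.5 gap 0.034 J [-0.18  0.19 -0.61  0.77  0.    1.41] F [-1.1  1.5  6.6]
[6.83, 11.55, -15.26] [0.3, -0.0, -0.3]
[7.05, 20.04, -15.21] [0.3, -0.0, -0.3]
a [ 0.6392  0.1321 -0.0257] 0.095 216.0
c [ 0.6367  0.0108 -0.002 ] 0.113 164.0
y [ 0.6336 -0.0501  0.0144] 0.11 148.0
e [ 0.6332 -0.1171 -0.1031] 0.246 175.0
```

send_rows(series=[0,0,-4,0,0,0,0.2,0,0,-8,0,0,0,0.2,0,0,-12,0,0,0,0.2,1,3,-15.3,0.3,0,0,0.2,3,7,-15.3,0.3,0,0,0.2,5,11,-15.3,0.3,0,0,0.2,7,14.5,-15.3,0.3,0,-0.3,0.2,7,17.5,-15.3,0.3,0,-0.3,0.2,7,20.2,-15.3,0.3,0,-0.3,0.2,7,20.2,-15.3,0.3,0,-0.3,0.2])

```text
clock: 15.98
tcp_pos: [0.6403, 0.0662, 0.1971]
orientation: [-0.0, 0.714, 0.7, -0.001]
wrist_force: [0.1, -0.5, -1.0]
finger_gap: 0.0342
```

send_rows(series=[0,0,0,0,0,0,0.2,0,0,0,0,0,0,0.2,0,0,0,0,0,0,0.2])

```text
clock: 16.23
tcp_pos: [0.6344, 0.066, 0.199]
orientation: [-0.002, 0.715, 0.699, -0.001]
wrist_force: [0.1, -0.4, -1.8]
finger_gap: 0.0342
```

```bash
python3 - <<'E'
from lid import *
from plan import rows
rows((.6372,.0667,.19,-1.2),(.6372,.0667,.103,-1.2))
z=get_state()["tcp_pos"][2]-.0468; t=get_state()["tcp_pos"]
I=read_camera("scene"); cv2.imwrite("pics/scene8.png",I)
p=proj("scene",[[t[0],t[1]+.004,z+.078]])[0]
for tol in(.5,.6,.7):
    M={"scene":lidmask(I,"b",p,tol=tol)}; v,f=fit(M,[t[0],t[1],0],z+.077,(.03,.048,.001)); print(np.round(v,4),round(f,3),M["scene"].sum())
E
```

```text
t 16.23 tcp [0.6344 0.066  0.199 ] jaw -1.2 gap 0.0342 J [-0.02  0.45  0.17  1.29  0.    1.57] F [ 0.1 -0.4 -1.8]
[0.08, 0.28, 0.9] [-0.2, -0.0, -0.0]
[0.08, 0.32, 9.6] [-0.2, -0.0, -0.0]
[ 0.6343  0.0733 -0.0677] 0.213 164.0
[ 0.6343  0.0738 -0.0975] 0.256 153.0
[ 0.6329  0.0733 -0.2693] 0.294 144.0
```

send_rows(series=[0,0.3,1,-0.2,0,0,0.2,0,0.3,3,-0.2,0,0,0.2,0,0.3,5,-0.2,0,0,0.2,0,0.3,7,-0.2,0,0,0.2,0,0.3,8.5,-0.2,0,0,0.2,0,0.3,9.5,-0.2,0,0,0.2,0,0.3,9.5,-0.2,0,0,0.2,0,0.3,9.5,-0.2,0,0,0.2])

```text
clock: 16.95
tcp_pos: [0.6378, 0.066, 0.1036]
orientation: [-0.0, 0.715, 0.699, -0.0]
wrist_force: [-0.6, 0.1, -0.8]
finger_gap: 0.0341
```

```bash
python3 - <<'E'
from lid import *
from plan import rows
rows((.6372,.0667,.0965,-1.2))
I=read_camera("scene"); cv2.imwrite("pics/scene9.png",I)
cv2.imwrite("pics/v9.png",cv2.resize(I[170:290,180:280],None,fx=5,fy=5,interpolation=cv2.INTER_CUBIC))
E
```

```text
t 16.95 tcp [0.6378 0.066  0.1036] jaw -1.2 gap 0.0341 J [-0.02  0.5   0.01  1.08  0.    1.57] F [-0.6  0.1 -0.8]
[0.07, -0.06, 0.71] [-0.0, -0.0, -0.0]
```

View pics/v9.png

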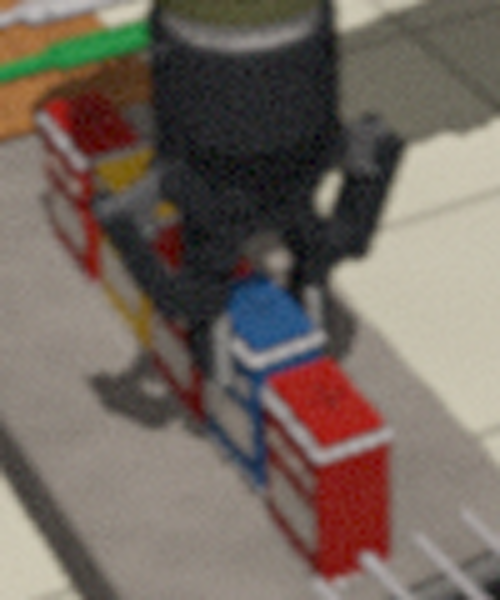

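Blue (270,330) sits in the gap, in line. Lowering and releasing.

send_rows(series=[0,0,0.3,0,0,0,0.2,0,0,0.6,0,0,0,0.2,0,0,0.8,0,0,0,0.2,0,0,0.8,0,0,0,0.2])

```text
clock: 17.33
tcp_pos: [0.6389, 0.0662, 0.0968]
orientation: [0.001, 0.715, 0.7, 0.001]
wrist_force: [0.1, 0.6, 2.8]
finger_gap: 0.0339
```

send_rows(series=[0,-0.15,0,0,0,0,0.2,0,-0.15,0,0,0,0,0.2,0,-0.15,0,0,0,0,0.8,0,-0.15,0,0,0,0,0.8,0,-0.15,0,0,0,0,0.8,0,-0.15,-3,0,0,0,0.8,0,-0.15,-7,0,0,0,0.8,0,-0.15,-11,0,0,0,0.8,0,-0.15,-14,0,0,0,0.5,0,-0.15,-14,0,0,0,0])

```text
clock: 18.17
tcp_pos: [0.6397, 0.066, 0.2436]
orientation: [0.004, 0.715, 0.699, 0.004]
wrist_force: [1.0, 1.0, 0.4]
finger_gap: 0.0456
```

```bash
python3 - <<'E'
from plan import *
rows((.50,.29,.24,88.8),(.36,.30,.24,88.8),(.36,.30,.12,88.8))
cv2.imwrite("pics/scene10.png",read_camera("scene"))
for k in silhouettes("scene","tray_front")[:2]: print(k["p"],k["box"])
E
```

```text
t 18.17 tcp [0.6397 0.066  0.2436] jaw -1.2 gap 0.0456 J [-0.02  0.44  0.26  1.38  0.    1.57] F [1.  1.  0.4]
[22.09, -14.45, 0.19] [0.5, 0.5, -90.0]
[22.8, -28.47, 0.03] [0.5, 0.5, -90.0]
[22.79, -28.61, 12.03] [0.5, 0.5, -90.0]
0.81 [321.1, 238.7, 89.1, 94.8]
0.59 [129.4, 170.6, 102.0, 34.8]
```

send_rows(series=[2.5,-2.5,0,0.5,0.5,-7,0,5,-5.5,0,0.5,0.5,-14,0,7.5,-8.5,0,0.5,0.5,-21,0,10,-11.5,0,0.5,0.5,-28,0,12,-14.5,0,0.5,0.5,-35,0,14,-17.5,0,0.5,0.5,-42,0,16,-20.5,0,0.5,0.5,-49,0,18,-23.5,0,0.5,0.5,-56,0,20,-26,0,0.5,0.5,-63,0,22.5,-27.5,0,0.5,0.5,-70,0])

```text
clock: 19.1
tcp_pos: [0.3627, 0.2963, 0.234]
orientation: [-0.008, 0.181, 0.983, -0.001]
wrist_force: [-0.0, 0.8, -0.7]
finger_gap: -0.0001
```

```bash
python3 - <<'E'
from plan import *
rows((.37,.298,.23,88.8),(.37,.298,.118,88.8))
I=read_camera("scene"); cv2.imwrite("pics/scene11.png",I)
t=silhouettes("scene","tin_tray")
for k in t: print(round(k["p"],2),np.round(k["box"]))
E
```

```text
t 19.1 tcp [0.3627 0.2963 0.234 ] jaw 69.1 gap -0.0001 J [ 0.51  0.12 -0.2   1.27  0.01  0.87] F [-0.   0.8 -0.7]
[-0.63, 0.42, 0.39] [-0.2, -0.9, -19.7]
[-0.79, 0.48, 11.59] [-0.2, -0.9, -19.7]
0.89 [389. 307.  52.  69.]
0.81 [436. 275.  34.  62.]
0.72 [219. 229.  22.  42.]
0.56 [197. 197.  22.  40.]
```

send_rows(series=[-0.6,0.4,0.4,-0.2,-0.9,-7,0,-0.6,0.4,0.4,-0.2,-0.9,-14,0,-0.6,0.4,3,-0.2,-0.9,-19.7,0,-0.7,0.4,6,-0.2,-0.9,-19.7,0,-0.7,0.5,9,-0.2,-0.9,-19.7,0,-0.8,0.5,11.6,-0.2,-0.9,-19.7,0,-0.8,0.5,11.6,-0.2,-0.9,-19.7,0,-0.8,0.5,11.6,-0.2,-0.9,-19.7,0])

```text
clock: 19.87
tcp_pos: [0.3731, 0.2974, 0.1177]
orientation: [-0.0, 0.014, 1.0, -0.0]
wrist_force: [0.5, 0.6, 0.5]
finger_gap: 0.0002
```

```bash
python3 - <<'E'
from plan import *
rows((.40,.297,.118,88.8),(.53,.294,.118,88.8),(.545,.294,.118,88.8))
E
```

```text
t 19.87 tcp [0.3731 0.2974 0.1177] jaw 88.4 gap 0.0002 J [ 0.5   0.19 -0.4   0.98 -0.    0.53] F [0.5 0.6 0.5]
[-2.69, 0.04, -0.03] [-0.0, -0.0, -0.4]
[-15.69, 0.1, -0.03] [-0.0, -0.0, -0.4]
[-17.19, 0.14, -0.04] [-0.0, -0.0, -0.4]
```

send_rows(series=[-1.5,0,0,0,0,0,0,-3,0,0,0,0,0,0,-4.5,0,0,0,0,0,0,-6,0,0,0,0,0,0,-7.5,0,0,0,0,0,0,-9,0,0,0,0,0,0,-10.5,0,0,0,0,0,0,-12,0,0,0,0,0,0,-13,0,0,0,0,0,0,-14,0,0,0,0,0,0])

```text
clock: 20.7
tcp_pos: [0.5157, 0.2954, 0.1217]
orientation: [0.003, 0.014, 1.0, 0.002]
wrist_force: [-2.9, 0.5, 0.6]
finger_gap: 0.0001
```

send_rows(series=[-0.4,0,0,0,0,0,0,-0.8,0,0,0,0,0,0,-1.2,0,0,0,0,0,0,-1.5,0,0,0,0,0,0,-1.5,0,0,0,0,0,0])

```text
clock: 21.12
tcp_pos: [0.5301, 0.2948, 0.1205]
orientation: [0.003, 0.013, 1.0, 0.001]
wrist_force: [0.2, -0.5, -0.5]
finger_gap: 0.0
```

send_rows(series=[-0.3,0,0,0,0,0,0,-0.6,0,0,0,0,0,0,-0.9,0,0,0,0,0,0,-1.2,0,0,0,0,0,0,-1.2,0,0,0,0,0,0])

```text
clock: 21.53
tcp_pos: [0.5424, 0.2944, 0.1204]
orientation: [0.003, 0.013, 1.0, 0.001]
wrist_force: [0.0, 0.0, 0.5]
finger_gap: -0.0001
```

send_rows(series=[-0.2,0,0,0,0,0,0,-0.4,0,0,0,0,0,0,-0.6,0,0,0,0,0,0,-0.6,0,0,0,0,0,0])

```text
clock: 21.87
tcp_pos: [0.5481, 0.2943, 0.1204]
orientation: [0.003, 0.013, 1.0, 0.001]
wrist_force: [-0.5, 0.2, -0.3]
finger_gap: 0.0001
```

send_rows(series=[-0.2,0,0,0,0,0,0,-0.4,0,0,0,0,0,0,-0.6,0,0,0,0,0,0,-0.6,0,0,0,0,0,0])

```text
clock: 22.2
tcp_pos: [0.5492, 0.2943, 0.1204]
orientation: [-0.002, 0.013, 1.0, 0.001]
wrist_force: [-13.8, 1.1, 8.3]
finger_gap: -0.0001
```

send_rows(series=[1,0,0,0,0,0,0,4,0,0,0,0,0,0,7,0,0,0,0,0,0,10,0,0,0,0,0,0,13,0,-2,0,0,0,0,14,0,-6,0,0,0,0,14,0,-10,0,0,0,0,14,0,-12,0,0,0,0,14,0,-12,0,0,0,0])

```text
clock: 22.95
tcp_pos: [0.4159, 0.2989, 0.2459]
orientation: [0.008, 0.013, 1.0, 0.004]
wrist_force: [0.5, 1.1, -0.4]
finger_gap: -0.0005
```

```bash
python3 - <<'E'
from lid import *
I={n:read_camera(n) for n in("scene","top")}
for n in I: cv2.imwrite(f"pics/{n}12.png",I[n])
print(get_state()["clock"])
for k,c,st,ss in[("a","r",(250,156.5),(245,250)),("b","b",(270,157),None),("c","r",(290.5,158),(220,219)),("y","y",(310.5,158.5),(210,206)),("e","r",(331,159),(198,193))]:
    ss=ss or tuple(proj("scene",[[.638,.071,.128]])[0])
    for n,px in(("top",st),("scene",ss)):
        try:
            M={n:lidmask(I[n],c,px,tol=.6)}; p=back(n,px,.128); v,f=fit(M,[p[0],p[1],0],.127,(.03,.048,.001)); print(k,n,np.round(v,4),round(f,3),M[n].sum())
        except Exception as e: print(k,n,e)
a=cv2.resize(I["scene"][130:390,120:420],None,fx=1.6,fy=2,interpolation=cv2.INTER_CUBIC)
b=cv2.resize(I["top"][120:240,155:345],None,fx=1.65,fy=2.4,interpolation=cv2.INTER_CUBIC)
o=np.zeros((530,800,3),np.uint8); o[:a.shape[0],:a.shape[1]]=a; o[:b.shape[0],484:484+b.shape[1]]=b; cv2.imwrite("pics/v12.png",o)
for l in("jar","fork","spatula"):
    for n in I: print(l,n,[np.round(k["box"]).tolist() for k in silhouettes(n,l)][:1])
E
```

```text
23.05
a top [0.6356 0.1262 0.0269] 0.147 134.0
a scene [ 0.6394  0.1324 -0.0251] 0.09 219.0
b top [0.6348 0.0652 0.0257] 0.148 134.0
b scene [0.6384 0.0713 0.0065] 0.177 169.0
c top [ 0.6342  0.0037 -0.1043] 0.136 137.0
c scene [ 0.6368  0.0108 -0.0153] 0.12 162.0
y top [ 0.6309 -0.0557 -0.0207] 0.138 137.0
y scene [ 0.6338 -0.0502  0.0141] 0.114 147.0
e top [ 0.6321 -0.1188  0.022 ] 0.123 139.0
e scene [ 0.6327 -0.1167 -0.1165] 0.48 260.0
jar scene [[144.0, 144.0, 28.0, 32.0]]
jar top [[405.0, 150.0, 30.0, 22.0]]
fork scene [[123.0, 165.0, 97.0, 25.0]]
fork top [[393.0, 133.0, 8.0, 80.0]]
spatula scene [[129.0, 170.0, 103.0, 36.0]]
spatula top [[365.0, 129.0, 24.0, 87.0]]
```

View pics/v12.png

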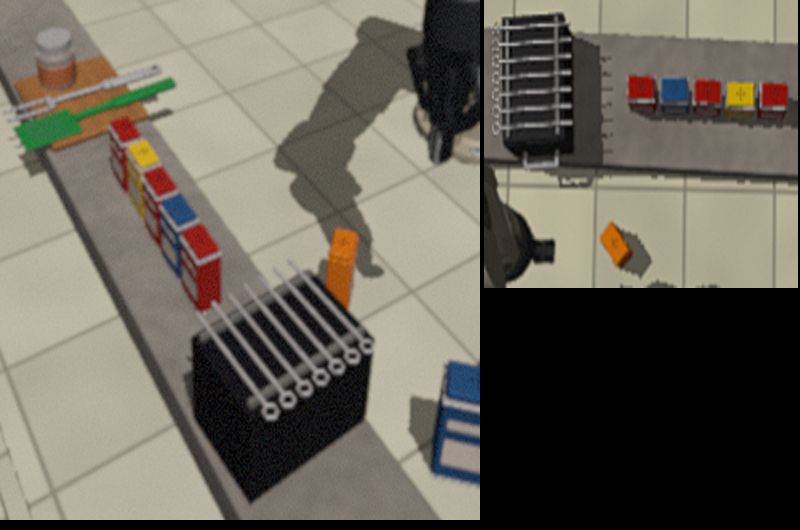

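The final picture shows the row red-blue-red-yellow-red in line and the tray closed. The jar, fork and spatula are where they were. Handing in.

```bash
python3 -c "
from workcell import *
print(hand_in())"
```

```text
the job is handed in; nothing more can be done
None
```

The job is done and handed in at about 23 s of the 67 s allowed. The yellow tin stands in the gap between `tin_c` and `tin_e`. I took the blue tin out of the tray by its narrow ends, set it on the counter and regripped it across its broad faces. It now stands in the gap between `tin_a` and `tin_c`. I then pushed the tray with shut fingers until it stopped at about 14 N, and backed the arm clear.

**Row:** by the top camera, blue is within about 1 mm of the line of the red tins and of the middle of its gap. Yellow is about 2 mm in front of the line and about 2 mm off the middle of its gap. Turn readings were within about 2° for both.

**Left in place:** by the top camera the red tins moved less than 1 mm from the first measurement. The last picture shows the jar, fork and spatula in their places and the tray closed.

**Disagreements:**
- The two cameras differ by about 5 mm in y, so I relied on relative positions and on where the gripper had held each tin.
- The last scene-camera fits of `tin_e` were poor and about 3 mm off. The top camera showed it unmoved.
- While gripping each tin I felt an unexplained upward contact of 7–9 N, probably the gripper on the lid. The highest force I read was about 17 N, when setting the blue tin on the counter.

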